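# Put the sorted finds away

## Robot

A 7-joint arm with a two-finger parallel gripper is mounted at the origin on the work surface. World frame = base frame: x ahead of the robot, y to its left, z up, the work surface at z = 0. Lengths are in m, angles in rad, forces in N, time in s.
With the tool pointing down it reaches from about 0.425 to 0.925 m from the base axis. Payload 6.8 kg.
Tool frame: the origin (TCP) lies midway between the tips of the shut fingers; the grasp point (between the pads) lies 19 mm behind it; z points along the fingers, y is the line along which they close (so a half turn about z gives the same grasp; the last joint's range is limited). The gripper opens to 85 mm and grips with 20 to 120 N. Pads are 22 mm wide; open, the fingers measure 114 mm over their backs; the gripper's body (76 mm by 85 mm) begins 54 mm behind the grasp point. The pads swing forward as they close: fully open they stand 13 mm farther back than shut.
Start: joints at [-1.357, 0.477, 0.022, 1.555, -0.011, 1.109, -0.083], TCP at [0.213, 0.64, 0.231] pointing down, gripper open.
Joint ranges: [-2.96, 2.96], [-0.34, 2.1], [-1.41, 1.46], [0.24, 2.44], [-1.37, 4.51], [0.17, 1.92], [-2.96, 2.96]. Speed limits (rad/s): [2.39, 2.39, 3.14, 3.14, 3.14, 3.14, 3.14].

## Interface

Orientations are given as a unit quaternion [w, x, y, z].
In Python, from station import bot, imaging gives the robot as it stands.
- The arm moves only by the tool move_arm, never from a script. Its argument "commands" is a list that holds one entry, the list of rows, each a list of 7 numbers: the shift along the tool's x, y, z in m, then the turn, a rotation vector about the tool's x, y, z in degrees, then the finger opening in m, from 0 to 0.0854. In form: [[[x, y, z, rx, ry, rz, grip], ...]]. A call has 1 to 20 rows; each row shifts and turns the commanded pose from where the row before left it, along the tool's axes as they then stand; what a row does not reach is not made up. A row lasts 1/8 s, in which the tool goes at most 62.5 mm and 10.7 degrees, less where a joint would pass 70% of its speed; a pose out of reach is approached as far as the arm can. A call is refused whole if a number of a shift passes 0.0625 or a number of a turn 10.7, either way. A call with a gripper value outside its range is refused whole. The fingers move at their own pace and stop on an object; "squeeze" is the grip in N (left out, the last holds). Time passes only in rows, so rows that do not move let the fingers close. It gives the time, the measured TCP pose, the force, the opening and the grip force at its end, in the units of the state.
- bot.get_obs(): the state, without advancing time (a new reading comes with each control period).
- imaging.read_camera(name): name is "side" or "top"; returns the picture (400x640x3 uint8, red, green, blue); there is no depth.
- imaging.calibration(name): a dict with "intrinsics" (3x3 intrinsics, pixels), "extrinsics" (4x4, takes a point from camera to world coordinates). Camera axes: x right, y down, z forward; pixel columns grow to the right and rows downward; lengths in m; the calibration is good to about 2 mm. A picture is of the moment at which its call begins. calibration takes no time and is no camera call.
- bot.hand_in(): hands the job in; it is judged then, once.
The state is a dict: "t": time; "q": joint angles; "joint_vel": joint speeds; "joint_torque": joint torques, N m; "eef_pos": TCP position; "tool_rot": TCP orientation; "contact_force": force on the tool from outside, world axes, zero at the start; "torque": the same for the moment, N m; "gripper_width": opening from 0.0 (shut) to 1.0 (fully open); "grasp_force": force on a finger pad.
Only numpy, scipy, OpenCV 4.12 (cv2) and the standard library are available. Lean on these libraries where they do the work, as an engineer would, in place of code of your own. Each camera call takes 0.05 s, during which the arm holds its last target. There are 200 camera calls.

## Task

The sorted finds are to be put away: with the fingertips, push the drawer that has the little clay bowl in it fully shut, then fold the open lid of the finds box down until it is fully closed. Slam neither of them, and leave the bowl standing untouched inside its drawer. Leave the empty drawer open just as it is, and do not disturb the other things on the bench.

Things in the scene. Friction and masses are not known exactly. Their poses are not given: they have to be found in the camera images.
- drawer_a (a joint): drawer with the bowl in it: how far the drawer stands open, m: 0 shut, starts between 0.065 and 0.09, 0.12 at the stop. It slides with about 1.5 N of friction and stays where it is left.
- drawer_a_front (a point): drawer with the bowl in it: middle of the drawer's outer front face in width, 65 mm above the bench. Grey front panel 148 mm wide, 12 mm thick, 7 to 97 mm above the bench; a horizontal lip 70 mm wide sticks out 15 mm from it at 25 mm above the bench. Axes as the unit's: pushing along +x shuts the drawer.
- unit_a: unit whose drawer holds the bowl: white steel housing of a bench drawer unit, 150 mm wide, 100 mm tall, 200 mm deep, fixed. Origin on the bench under the middle of its front edge; x points from the front to the back (the way the drawer shuts), z up. Left, middle and right places are shared out at random among the two units and the finds box.
- bowl: terracotta bowl, 52 mm across the rim, 35 mm tall, standing loose on the floor of drawer a (floor 12 mm above the bench). Origin at the centre of its underside, z up.
- drawer_b (a joint): empty drawer: how far the drawer stands open, m: 0 shut, starts between 0.065 and 0.09, 0.12 at the stop. It slides with about 1.5 N of friction and stays where it is left.
- drawer_b_front (a point): empty drawer, otherwise the same as the other: middle of the drawer's outer front face in width, 65 mm above the bench. Grey front panel 148 mm wide, 12 mm thick, 7 to 97 mm above the bench; a horizontal lip 70 mm wide sticks out 15 mm from it at 25 mm above the bench. Axes as the unit's: pushing along +x shuts the drawer.
- unit_b: unit with the empty drawer: white steel housing of a bench drawer unit, 150 mm wide, 100 mm tall, 200 mm deep, fixed. Origin on the bench under the middle of its front edge; x points from the front to the back (the way the drawer shuts), z up. Left, middle and right places are shared out at random among the two units and the finds box.
- finds_box: white open-topped box of sherds, 160 mm (x) x 170 mm (y) x 90 mm tall, fixed to the bench. Origin at the centre of its underside; the lid's hinge runs along its +x (far) rim.
- box_lid (a joint): angle of the lid, rad: 0 shut (lying flat on the box), pi/2 upright; starts between 1.15 and 1.5. The hinge is stiff (friction about 0.2 N m): the lid stays at whatever angle it is left and must be pushed all the way down.
- lid_hinge (a point): on the lid's hinge line, at its middle, 90.5 mm above the bench. Axes are those of the lid and turn with it: -x runs from the hinge to the free edge, y along the hinge, z out of the outer (top) face. The lid is a grey panel 164 mm long, 174 mm wide, 6 mm thick (z 0 to 6 mm).
- lid_edge (a point): middle of the lid's free edge, on its outer face (164 mm from the hinge line; the top of the lid when it stands open). Axes as lid_hinge.
- jar: bystander, not to be disturbed: screw-top glass jar, 44 mm across, 70 mm tall, standing among the work. Origin: its own reference point, on or near its underside
- pencil_cup: bystander, not to be disturbed: black cup, 52 mm across, 80 mm tall, standing among the work. Origin: its own reference point, on or near its underside
- caliper: bystander, not to be disturbed: steel caliper, 150 mm, lying flat. Origin: its own reference point, on or near its underside
- sherd_dish: bystander, not to be disturbed: white dish, 120 mm across, 30 mm tall. Origin: its own reference point, on or near its underside
- scale_block: bystander, not to be disturbed: flat wooden scale bar, 100 x 25 x 12 mm. Origin: its own reference point, on or near its underside
Not all that is in view belongs to the job. What is shaped like the finds_box but brown is not meant.

How it is judged:
By the outcome, as a careful person would: the job done as asked, in the order asked, and still so for the second after the job is handed in, with the robot touching nothing.
It also fails if it takes over 51 s, if anything falls off the work surface, if the arm or the gripper's body presses on something with over 40 N, if the wrist force passes 120 N, or if a joint passes its speed limit or range.

## Working session

There is one attempt and no reset: what is moved stays moved. The work goes in short steps, Python scripts to look and compute and a tool call to move; the robot and the scene stay as the last step left them, time stands still between calls to the robot, and variables do not carry over. Pictures are saved under pics/ and viewed, at most 10 in all, crops included, and the job is handed in when it is done.

Besides the shell and the picture viewer there is one more tool, called after "Call:" as name(argument=value, ...), one argument or row to a line, values as JSON. move_arm: Moves the arm, as the interface text tells. Its arguments: {"type":"object","properties":{"commands":{"type":"array","items":{"type":"array","items":{"type":"array","items":{"type":"number"}}}},"squeeze":{"type":"number"}},"required":["commands"]}

```bash
mkdir -p pics; python3 - <<'E'
from station import bot, imaging
import cv2,numpy as np
for n in("top","side"):
    im=imaging.read_camera(n);cv2.imwrite(f"pics/{n}0.png",im[:,:,::-1])
    c=imaging.calibration(n);print(n,np.round(c["intrinsics"],1).tolist(),np.round(c["extrinsics"],3).tolist())
o=bot.get_obs();print({k:np.round(v,3).tolist() for k,v in o.items()})
E
```

```text
top [[468.7, 0.0, 321.8], [0.0, 468.7, 200.1], [0.0, 0.0, 1.0]] [[0.022, -0.994, 0.106, 0.31], [-1.0, -0.02, 0.021, -0.02], [-0.019, -0.106, -0.994, 1.327], [0.0, 0.0, 0.0, 1.0]]
side [[381.5, 0.0, 321.7], [0.0, 381.5, 198.1], [0.0, 0.0, 1.0]] [[0.842, -0.424, 0.334, 0.051], [-0.54, -0.67, 0.51, -0.605], [0.007, -0.61, -0.793, 1.004], [0.0, 0.0, 0.0, 1.0]]
{'t': 0.1, 'q': [-1.357, 0.478, 0.022, 1.556, -0.012, 1.109, -0.083], 'joint_vel': [-0.001, -0.001, -0.001, -0.003, 0.001, 0.002, 0.001], 'joint_torque': [0.004, -59.776, 1.614, -28.195, 0.013, 0.005, -0.0], 'eef_pos': [0.213, 0.64, 0.23], 'tool_rot': [-0.0, 0.16, 0.987, -0.001], 'contact_force': [-0.434, 0.444, 0.213], 'torque': [0.007, -0.006, 0.023], 'grasp_force': 0.0, 'gripper_width': 0.999}
```

View pics/top0.png

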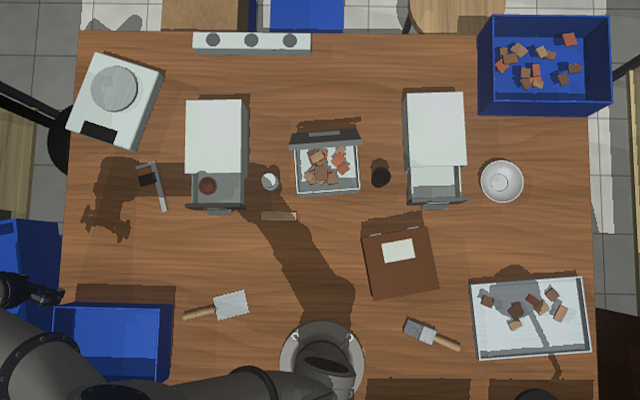

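View pics/side0.png

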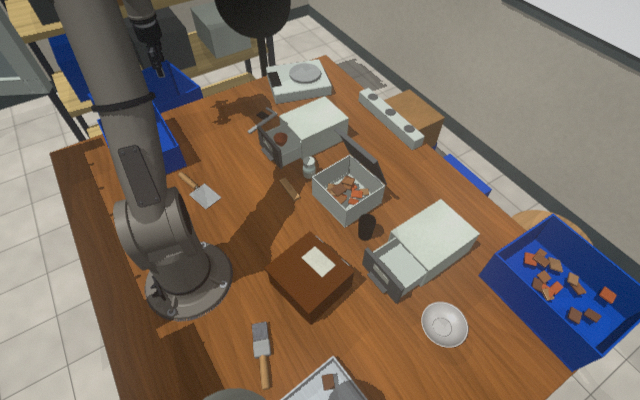

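The bowl's drawer is the left unit (top ~215,190). The finds box is in the middle (325,165) and the empty drawer on the right (435,185). The jar (269,181), cup (380,177), scale bar (278,215) and caliper (155,185) stand nearby. Next I'll look at enlarged crops.

```bash
python3 - <<'E'
import cv2
a=cv2.imread("pics/top0.png")[85:235,130:400];cv2.imwrite("pics/topc.png",cv2.resize(a,None,fx=2.96,fy=2.96,interpolation=cv2.INTER_CUBIC))
b=cv2.imread("pics/side0.png")[85:235,230:400];cv2.imwrite("pics/sidec.png",cv2.resize(b,None,fx=4,fy=4,interpolation=cv2.INTER_CUBIC))
E
```

```text
(no output)
```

View pics/topc.png

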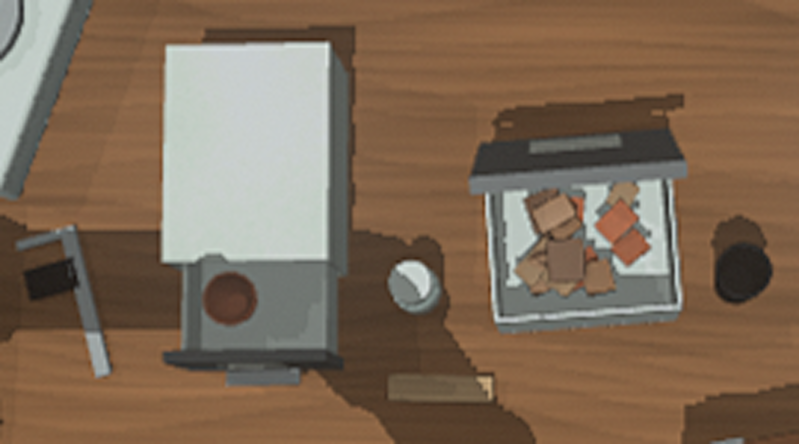

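View pics/sidec.png

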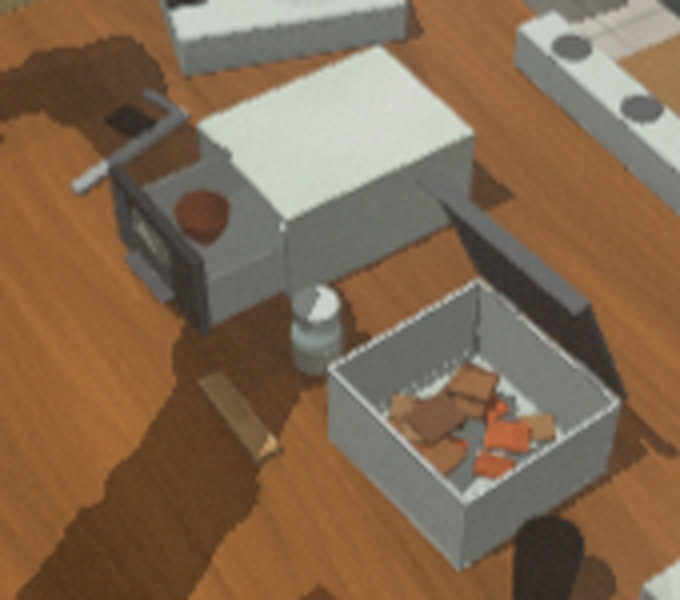

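```bash
cat >h.py <<'E'
from station import imaging
import numpy as np
def ray(n,u,v):
    c=imaging.calibration(n);E=np.array(c["extrinsics"]);d=E[:3,:3]@np.linalg.solve(np.array(c["intrinsics"]),[u,v,1]);return E[:3,3],d
def at(n,u,v,z):
    o,d=ray(n,u,v);return o+d*(z-o[2])/d[2]
def tri(a,b):
    A=[];B=[]
    for o,d in(a,b):
        P=np.eye(3)-np.outer(d,d)/(d@d);A.append(P);B.append(P@o)
    return np.linalg.lstsq(np.vstack(A),np.hstack(B),rcond=None)[0]
T=lambda u,v:(130+u/2.96,85+v/2.96)
S=lambda u,v:(230+u/4,85+v/4)
E
python3 - <<'E'
from h import *
np.set_printoptions(precision=4,suppress=True)
for nm,u,v,z in[("roofBL",166,45,.1),("roofBR",330,42,.1),("roofFR",334,262,.1),("roofFL",162,262,.1),("frontL",166,364,.097),("frontR",341,367,.097),("lipL",228,384,.025),("lipR",299,382,.025),("boxFL",495,322,.09),("boxFR",681,316,.09),("bowl",229,298,.047),("jartop",412,283,.07),("blockL",388,388,.012),("blockR",493,388,.012),("cup",742,270,.08),("calEnd",103,375,0)]: print(nm,at("top",*T(u,v),z))
for nm,u,v,z in[("roofFL",200,125,.1),("roofFR",286,219,.1),("roofBR",472,132,.1),("boxFL",330,368,.09),("boxFR",462,500,.09),("boxBR",620,402,.09),("boxBL",477,281,.09),("frontR",210,268,.097),("jartop",318,300,.07)]: print("S",nm,at("side",*S(u,v),z))
print(tri(ray("top",*T(470,182)),ray("side",*S(425,178))),tri(ray("top",*T(686,167)),ray("side",*S(588,304))))
E
```

```text
roofBL [0.7052 0.3802 0.1   ]
roofBR [0.7104 0.2296 0.1   ]
roofFR [0.5071 0.2178 0.1   ]
roofFL [0.5042 0.3732 0.1   ]
frontL [0.4124 0.3656 0.097 ]
frontR [0.4129 0.2083 0.097 ]
lipL [0.4007 0.3282 0.025 ]
lipR [0.4039 0.2609 0.025 ]
boxFL [0.4569 0.0723 0.09  ]
boxFR [ 0.4656 -0.0946  0.09  ]
bowl [0.4798 0.3253 0.047 ]
jartop [0.4938 0.151  0.07  ]
blockL [0.4009 0.1784 0.012 ]
blockR [0.4029 0.0783 0.012 ]
cup [ 0.5099 -0.1499  0.08  ]
calEnd [0.4087 0.4567 0.    ]
S roofFL [0.5057 0.3678 0.1   ]
S roofFR [0.5091 0.2236 0.1   ]
S roofBR [0.7062 0.2304 0.1   ]
S boxFL [0.4573 0.0698 0.09  ]
S boxFR [ 0.4719 -0.0914  0.09  ]
S boxBR [ 0.6292 -0.0801  0.09  ]
S boxBL [0.6102 0.0854 0.09  ]
S frontR [0.4279 0.2101 0.097 ]
S jartop [0.4972 0.1536 0.07  ]
[0.5526 0.0853 0.2314] [ 0.5666 -0.0883  0.2436]
```

Call:
move_arm(
  commands=[
    [[0, 0, 0, 0, 0, -10.35, 0], [0, 0, 0, 0, 0, -10.35, 0], [-0.0138, -0.036, 0, 0, 0, 0, 0], [-0.0138, -0.036, 0, 0, 0, 0, 0], [-0.0138, -0.036, 0, 0, 0, 0, 0], [-0.0138, -0.036, 0, 0, 0, 0, 0], [-0.0138, -0.036, 0, 0, 0, 0, 0], [-0.0138, -0.036, 0, 0, 0, 0, 0], [-0.0138, -0.036, 0, 0, 0, 0, 0], [-0.0138, -0.036, 0, 0, 0, 0, 0], [-0.0138, -0.036, 0, 0, 0, 0, 0], [-0.0138, -0.036, 0, 0, 0, 0, 0], [0, 0, 0, 0, 0, 0, 0], [0, 0, 0, 0, 0, 0, 0]],
  ],
)

```text
t: 1.85
eef_pos: [0.3653, 0.2866, 0.2312]
tool_rot: [-0.0, -0.02, 1.0, 0.0]
contact_force: [-0.2, 0.1, 0.1]
gripper_width: 0.001
grasp_force: 0.0
```

Call:
move_arm(
  commands=[
    [[0, 0, 0.029, 0, 0, 0, 0], [0, 0, 0.029, 0, 0, 0, 0], [0, 0, 0.029, 0, 0, 0, 0], [0, 0, 0.029, 0, 0, 0, 0], [0, 0, 0.029, 0, 0, 0, 0], [0, 0, 0.027, 0, 0, 0, 0], [0, 0, 0, 0, 0, 0, 0], [0, 0, 0, 0, 0, 0, 0]],
  ],
)

```text
t: 2.85
eef_pos: [0.3657, 0.2871, 0.0599]
tool_rot: [0.0, -0.02, 1.0, 0.0]
contact_force: [0.1, -0.1, 0.3]
gripper_width: 0.002
grasp_force: 0.0
```

```bash
python3 - <<'E'
from station import imaging
import cv2
b=imaging.read_camera("side")[85:235,230:400,::-1];cv2.imwrite("pics/side1.png",cv2.resize(b,None,fx=4,fy=4,interpolation=cv2.INTER_CUBIC))
E
```

```text
(no output)
```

View pics/side1.png

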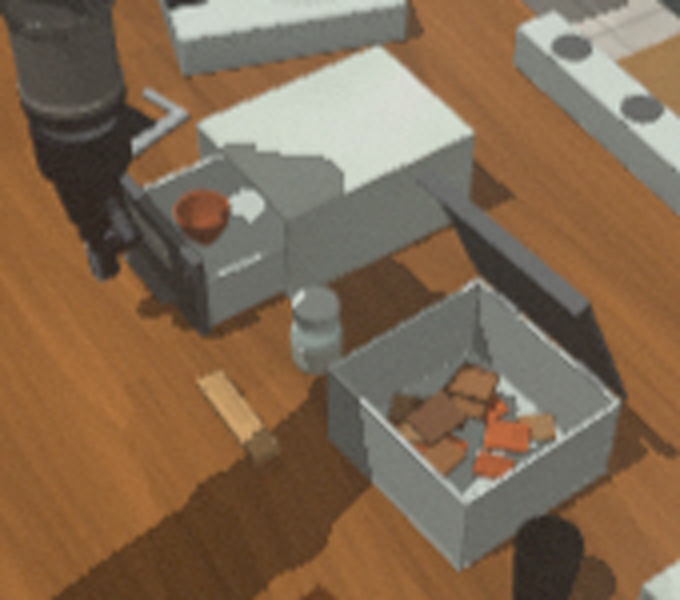

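The closed fingertips hang in front of the bowl drawer, tip near crop (105,270), and nothing has been touched. I'll push gently now.

Call:
move_arm(
  commands=[
    [[-0.008, 0, 0, 0, 0, 0, 0], [-0.008, 0, 0, 0, 0, 0, 0], [-0.006, 0, 0, 0, 0, 0, 0], [-0.004, 0, 0, 0, 0, 0, 0], [-0.004, 0, 0, 0, 0, 0, 0], [-0.004, 0, 0, 0, 0, 0, 0], [-0.004, 0, 0, 0, 0, 0, 0], [-0.004, 0, 0, 0, 0, 0, 0], [-0.004, 0, 0, 0, 0, 0, 0], [-0.004, 0, 0, 0, 0, 0, 0], [-0.004, 0, 0, 0, 0, 0, 0], [-0.004, 0, 0, 0, 0, 0, 0]],
  ],
)

```text
t: 4.4
eef_pos: [0.4237, 0.2883, 0.0592]
tool_rot: [-0.0, -0.02, 1.0, -0.0]
contact_force: [-0.9, -0.5, -0.0]
gripper_width: 0.001
grasp_force: 0.8
```

Call:
move_arm(
  commands=[
    [[-0.004, 0, 0, 0, 0, 0, 0], [-0.004, 0, 0, 0, 0, 0, 0], [-0.004, 0, 0, 0, 0, 0, 0], [-0.004, 0, 0, 0, 0, 0, 0], [-0.004, 0, 0, 0, 0, 0, 0], [-0.004, 0, 0, 0, 0, 0, 0], [-0.004, 0, 0, 0, 0, 0, 0], [-0.004, 0, 0, 0, 0, 0, 0], [-0.003, 0, 0, 0, 0, 0, 0], [-0.003, 0, 0, 0, 0, 0, 0], [-0.003, 0, 0, 0, 0, 0, 0], [-0.003, 0, 0, 0, 0, 0, 0], [-0.003, 0, 0, 0, 0, 0, 0]],
  ],
)

```text
t: 6.02
eef_pos: [0.4707, 0.2902, 0.0593]
tool_rot: [-0.0, -0.02, 1.0, -0.0]
contact_force: [-1.2, -0.7, -0.7]
gripper_width: -0.002
grasp_force: 0.8
```

Call:
move_arm(
  commands=[
    [[-0.002, 0, 0, 0, 0, 0, 0], [-0.002, 0, 0, 0, 0, 0, 0], [-0.002, 0, 0, 0, 0, 0, 0], [-0.002, 0, 0, 0, 0, 0, 0], [-0.002, 0, 0, 0, 0, 0, 0], [-0.002, 0, 0, 0, 0, 0, 0]],
  ],
)

```text
t: 6.78
eef_pos: [0.4826, 0.2907, 0.0593]
tool_rot: [0.0, -0.02, 1.0, 0.0]
contact_force: [-2.3, -1.2, 0.7]
gripper_width: 0.002
grasp_force: 0.8
```

Call:
move_arm(
  commands=[
    [[-0.0015, 0, 0, 0, 0, 0, 0], [-0.0015, 0, 0, 0, 0, 0, 0], [-0.0015, 0, 0, 0, 0, 0, 0]],
  ],
)

```text
t: 7.15
eef_pos: [0.4849, 0.2909, 0.0591]
tool_rot: [-0.002, -0.02, 1.0, -0.001]
contact_force: [-10.6, -1.8, 6.9]
gripper_width: 0.0
grasp_force: 5.1
```

Call:
move_arm(
  commands=[
    [[-0.001, 0, 0, 0, 0, 0, 0], [0, 0, 0, 0, 0, 0, 0]],
  ],
)

```text
t: 7.4
eef_pos: [0.4849, 0.2908, 0.0589]
tool_rot: [-0.003, -0.02, 1.0, -0.001]
contact_force: [-10.2, -2.8, 6.5]
gripper_width: -0.001
grasp_force: 5.2
```

```bash
python3 - <<'E'
from station import imaging
import cv2
b=imaging.read_camera("side")[85:235,230:400,::-1];cv2.imwrite("pics/side2.png",cv2.resize(b,None,fx=4,fy=4,interpolation=cv2.INTER_CUBIC))
E
```

```text
(no output)
```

View pics/side2.png

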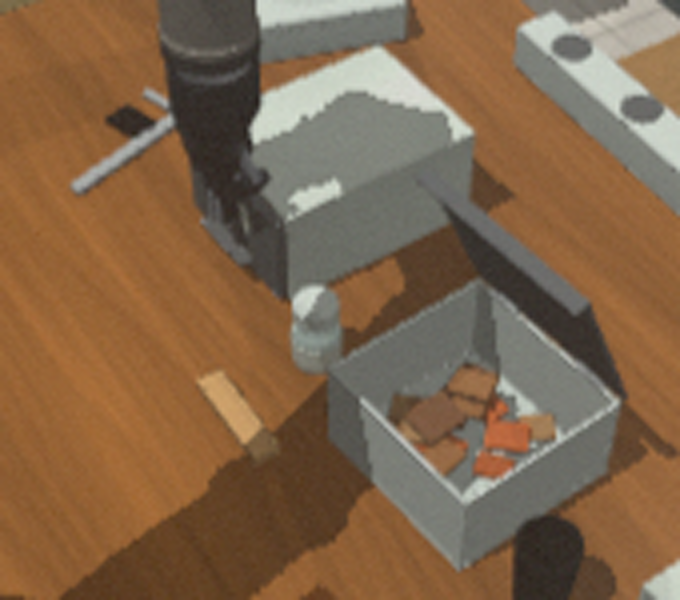

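Drawer a is flush against its housing and the other things look unmoved. I'll back off, rise, and go behind the lid.

Call:
move_arm(
  commands=[
    [[0.003, 0, 0, 0, 0, 0, 0], [0.007, 0, 0, 0, 0, 0, 0], [0.015, 0, 0, 0, 0, 0, 0], [0.015, 0, 0, 0, 0, 0, 0], [0, 0, -0.02, 0, 0, 0, 0], [0, 0, -0.035, 0, 0, 0, 0], [0, 0, -0.035, 0, 0, 0, 0], [0, 0, -0.035, 0, 0, 0, 0], [0, 0, -0.035, 0, 0, 0, 0], [0, 0, -0.035, 0, 0, 0, 0], [0, 0, -0.035, 0, 0, -2.7, 0], [0, 0, 0, 0, 0, 0, 0], [0, 0, 0, 0, 0, 0, 0]],
  ],
)

```text
t: 9.07
eef_pos: [0.4471, 0.2891, 0.2885]
tool_rot: [-0.0, -0.043, 0.999, -0.0]
contact_force: [-0.0, -0.1, -0.6]
gripper_width: -0.0
grasp_force: 0.0
```

Call:
move_arm(
  commands=[
    [[-0.015, -0.03, 0, 0, 0, 0, 0], [-0.015, -0.03, 0, 0, 0, 0, 0], [-0.015, -0.03, 0, 0, 0, 0, 0], [-0.015, -0.03, 0, 0, 0, 0, 0], [-0.015, -0.03, 0, 0, 0, 0, 0], [-0.015, -0.03, 0, 0, 0, 0, 0], [-0.015, -0.03, 0, 0, 0, 0, 0], [-0.015, -0.03, 0, 0, 0, 0, 0], [-0.015, -0.03, 0, 0, 0, 0, 0], [-0.015, -0.03, 0, 0, 0, 0, 0], [0, 0, 0, 0, 0, 0, 0], [0, 0, 0, 0, 0, 0, 0]],
  ],
)

```text
t: 10.58
eef_pos: [0.6225, 0.0043, 0.2879]
tool_rot: [-0.001, -0.043, 0.999, 0.0]
contact_force: [-0.7, -0.3, -0.7]
gripper_width: -0.001
grasp_force: 0.0
```

```bash
python3 - <<'E'
from station import imaging
import cv2
b=imaging.read_camera("side")[85:235,230:400,::-1];cv2.imwrite("pics/side3.png",cv2.resize(b,None,fx=4,fy=4,interpolation=cv2.INTER_CUBIC))
E
```

```text
(no output)
```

View pics/side3.png

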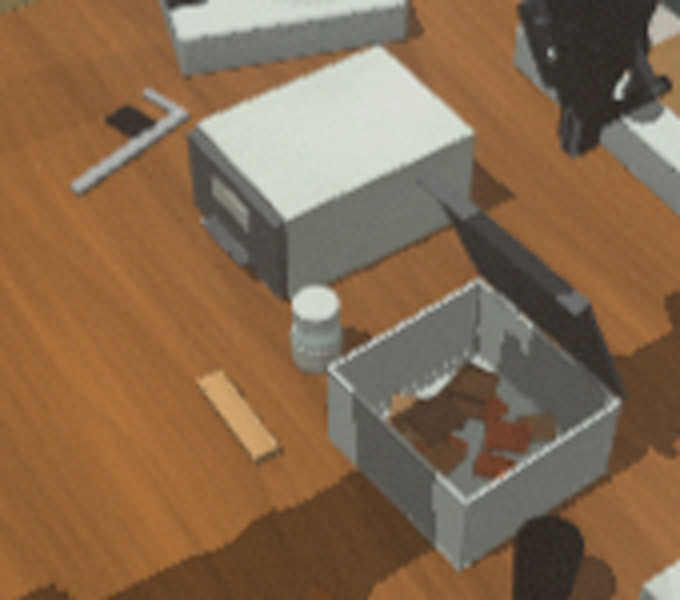

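The drawer is shut, and the fingertips hang above and behind the lid, tip at crop (575,150). I'll work out the arc steps.

```bash
python3 - <<'E'
import numpy as np
th=np.r_[np.arange(1.2,-.01,-.06)]
s=.14*np.cos(th)-.006*np.sin(th)-.011; z=.0905+.14*np.sin(th)+.006*np.cos(th)
print(np.round(np.c_[th,s,z,np.r_[0,np.diff(s)],np.r_[0,-np.diff(z)]],4))
E
```

```text
[[ 1.200e+00  3.410e-02  2.232e-01  0.000e+00  0.000e+00]
 [ 1.140e+00  4.200e-02  2.202e-01  7.900e-03  2.900e-03]
 [ 1.080e+00  4.970e-02  2.168e-01  7.700e-03  3.400e-03]
 [ 1.020e+00  5.720e-02  2.129e-01  7.500e-03  3.900e-03]
 [ 9.600e-01  6.440e-02  2.086e-01  7.200e-03  4.300e-03]
 [ 9.000e-01  7.130e-02  2.039e-01  6.900e-03  4.700e-03]
 [ 8.400e-01  7.800e-02  1.988e-01  6.700e-03  5.100e-03]
 [ 7.800e-01  8.430e-02  1.932e-01  6.300e-03  5.500e-03]
 [ 7.200e-01  9.030e-02  1.873e-01  6.000e-03  5.900e-03]
 [ 6.600e-01  9.590e-02  1.811e-01  5.600e-03  6.200e-03]
 [ 6.000e-01  1.012e-01  1.745e-01  5.200e-03  6.600e-03]
 [ 5.400e-01  1.060e-01  1.676e-01  4.800e-03  6.900e-03]
 [ 4.800e-01  1.104e-01  1.605e-01  4.400e-03  7.200e-03]
 [ 4.200e-01  1.144e-01  1.531e-01  4.000e-03  7.400e-03]
 [ 3.600e-01  1.179e-01  1.454e-01  3.500e-03  7.600e-03]
 [ 3.000e-01  1.210e-01  1.376e-01  3.100e-03  7.800e-03]
 [ 2.400e-01  1.236e-01  1.296e-01  2.600e-03  8.000e-03]
 [ 1.800e-01  1.257e-01  1.215e-01  2.100e-03  8.100e-03]
 [ 1.200e-01  1.273e-01  1.132e-01  1.600e-03  8.300e-03]
 [ 6.000e-02  1.284e-01  1.049e-01  1.100e-03  8.300e-03]
 [-0.000e+00  1.290e-01  9.650e-02  6.000e-04  8.400e-03]]
```

Call:
move_arm(
  commands=[
    [[0, 0, 0.02, 0, 0, 0, 0], [0, 0, 0.02, 0, 0, 0, 0], [0, 0, 0.016, 0, 0, 0, 0], [0, 0, 0.01, 0, 0, 0, 0], [0.004, 0, 0, 0, 0, 0, 0], [0.004, 0, 0, 0, 0, 0, 0], [0.004, 0, 0, 0, 0, 0, 0], [0.004, 0, 0, 0, 0, 0, 0], [0.004, 0, 0, 0, 0, 0, 0], [0.004, 0, 0, 0, 0, 0, 0]],
  ],
)

```text
t: 11.88
eef_pos: [0.5992, 0.0013, 0.2234]
tool_rot: [0.0, -0.043, 0.999, 0.0]
contact_force: [0.3, -0.2, -0.3]
gripper_width: 0.001
grasp_force: 0.0
```

Call:
move_arm(
  commands=[
    [[0.005, 0, 0, 0, 0, 0, 0], [0.005, 0, 0, 0, 0, 0, 0], [0.005, 0, 0.001, 0, 0, 0, 0], [0.0079, 0, 0.0029, 0, 0, 0, 0], [0.0077, 0, 0.0034, 0, 0, 0, 0], [0.0075, 0, 0.0039, 0, 0, 0, 0], [0.0072, 0, 0.0043, 0, 0, 0, 0], [0.0069, 0, 0.0047, 0, 0, 0, 0], [0.0067, 0, 0.0051, 0, 0, 0, 0]],
  ],
)

```text
t: 13.0
eef_pos: [0.5403, -0.0038, 0.1977]
tool_rot: [-0.0, -0.043, 0.999, 0.0]
contact_force: [1.7, 0.7, -0.1]
gripper_width: -0.004
grasp_force: 0.5
```

Contact is about 1.7 N, which fits the hinge friction. I'll continue along the arc.

Call:
move_arm(
  commands=[
    [[0.0063, 0, 0.0055, 0, 0, 0, 0], [0.006, 0, 0.0059, 0, 0, 0, 0], [0.0056, 0, 0.0062, 0, 0, 0, 0], [0.0052, 0, 0.0066, 0, 0, 0, 0], [0.0048, 0, 0.0069, 0, 0, 0, 0], [0.0044, 0, 0.0072, 0, 0, 0, 0], [0.004, 0, 0.0074, 0, 0, 0, 0], [0.0035, 0, 0.0076, 0, 0, 0, 0], [0.0031, 0, 0.0078, 0, 0, 0, 0], [0.0026, 0, 0.0075, 0, 0, 0, 0]],
  ],
)

```text
t: 14.25
eef_pos: [0.4952, -0.0077, 0.1288]
tool_rot: [-0.0, -0.043, 0.999, 0.0]
contact_force: [0.6, 0.5, 0.8]
gripper_width: 0.005
grasp_force: 0.3
```

Now straight down, slowing toward the end.

Call:
move_arm(
  commands=[
    [[0.001, 0, 0.005, 0, 0, 0, 0], [0.001, 0, 0.005, 0, 0, 0, 0], [0, 0, 0.004, 0, 0, 0, 0], [0, 0, 0.004, 0, 0, 0, 0], [0, 0, 0.003, 0, 0, 0, 0], [0, 0, 0.003, 0, 0, 0, 0], [0, 0, 0.002, 0, 0, 0, 0], [0, 0, 0.002, 0, 0, 0, 0]],
  ],
)

```text
t: 15.25
eef_pos: [0.4935, -0.0078, 0.1013]
tool_rot: [0.0, -0.043, 0.999, 0.0]
contact_force: [-0.1, -1.1, 1.3]
gripper_width: -0.001
grasp_force: 0.3
```

Call:
move_arm(
  commands=[
    [[0, 0, 0.0015, 0, 0, 0, 0], [0, 0, 0.0015, 0, 0, 0, 0], [0, 0, 0.0015, 0, 0, 0, 0], [0, 0, 0.0015, 0, 0, 0, 0]],
  ],
)

```text
t: 15.75
eef_pos: [0.4936, -0.0078, 0.0962]
tool_rot: [-0.0, -0.043, 0.999, 0.0]
contact_force: [-7.8, 0.7, 24.7]
gripper_width: -0.004
grasp_force: 12.3
```

The lid is down: the tip stopped at z = 0.0962 against an expected 0.0965, with a firm reaction. Now I'll lift clear and check.

Call:
move_arm(
  commands=[
    [[0, 0, -0.002, 0, 0, 0, 0], [0, 0, -0.005, 0, 0, 0, 0], [0, 0, -0.02, 0, 0, 0, 0], [0, 0, -0.03, 0, 0, 0, 0], [0, 0, -0.03, 0, 0, 0, 0], [0, 0, -0.03, 0, 0, 0, 0], [-0.03, 0, -0.03, 0, 0, 0, 0], [-0.03, 0, -0.03, 0, 0, 0, 0], [-0.03, 0, 0, 0, 0, 0, 0], [-0.03, 0, 0, 0, 0, 0, 0], [0, 0, 0, 0, 0, 0, 0], [0, 0, 0, 0, 0, 0, 0]],
  ],
)

```text
t: 17.25
eef_pos: [0.6123, 0.0024, 0.272]
tool_rot: [-0.001, -0.043, 0.999, -0.0]
contact_force: [-0.7, 1.1, 0.3]
gripper_width: 0.004
grasp_force: 0.0
```

```bash
python3 - <<'E'
from station import imaging
import cv2
b=imaging.read_camera("side")[85:275,230:480,::-1];cv2.imwrite("pics/side4.png",cv2.resize(b,None,fx=3,fy=3,interpolation=cv2.INTER_CUBIC))
E
```

```text
(no output)
```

View pics/side4.png

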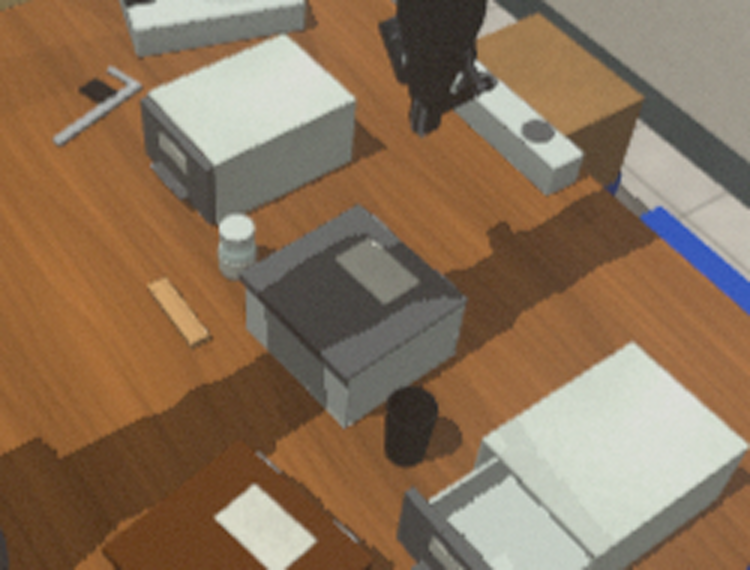

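The lid lies flat at crop (355,290) and drawer a is shut (175,160). The empty drawer is still open and the other things are in place.

```bash
python3 -c "
from station import bot
print(bot.hand_in())"
```

```text
the job is handed in; nothing more can be done
None
```

I pushed the bowl's drawer fully shut and then folded the finds box lid fully closed, both slowly; I handed the job in at about 17 s, with the empty drawer still open and the other things on the bench in place, though the bowl itself could not be seen once its drawer was shut.

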